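# Release a battery pack with the two-button latch

## Task

Two identical charging docks stand on the garage bench and only one of them holds a battery pack. Press that dock's two release buttons fully down together, one fingertip on each, and hold both down until the pack has slid all the way out by itself, then let go of both. Do not touch the pack or press the empty dock's buttons, and leave everything else on the bench where it is.

Things in the scene. Friction and masses are not known exactly. Their poses are not given: they have to be found in the camera images.
- dock_full: The dock that holds the battery pack: light grey plastic, fixed, 180 long (x) by 130 wide (y). Front (x -90 to 10 mm): low tray, side rails 22 high; rear (x 10 to 90): block 75 high with a dark bay mouth. Origin: centre of underside; x from tray to block (tray towards the robot, turned up to 0.5 rad), z up. Two round black buttons on the block at x 50, y +30 and -30 mm; nothing on the dock is higher.
- dock_empty: The dock without a pack, otherwise the same in shape, buttons and colour; where the two docks stand is exchanged at random. Its origin and axes are as for dock_full.
- release_left_top (a point): centre of the top face of the left (+y) button of the dock that holds the pack; moves down with the button. 24 mm across, 60 mm from the other button (centre to centre); when up its top is 12 mm above the block and 87 mm above the bench
- release_right_top (a point): centre of the top face of the right (-y) button of that dock; moves down with the button
- release_left (a joint): left button of the dock with the pack: press of this button in m: 0 up, 0.007 fully down (travel 7 mm straight down, top then still 5 mm above the block). Springs back by itself; takes 1.5 N to start and 5 N to hold fully down. Its catch lets the pack go beyond about 0.0047.
- release_right (a joint): right button of that dock, the same.
- pack (a joint): how far the battery pack has slid out towards the open end of the tray, in m: 0 docked (latched), 0.04 all the way out (stop). Spring-driven against a damper: about 3.5 s for the whole way while both buttons are down. If either button comes up on the way, the latch stops the pack within 10 mm (buttons may then stay part-way down); pressing both again lets it go on.
- pack_center (a point): centre of the battery pack, a dark block 90 long, 75 wide, 50 high lying in the tray, its top 63 mm above the bench (12 mm below the top of the button block). Docked, its rear 10 mm is inside the bay; all the way out a gap of 30 mm shows between pack and block, bridged by a flat metal tongue.
- spare_left (a joint): left button of the empty dock: same travel and springs; not to be pressed
- spare_right (a joint): right button of the empty dock: the same; not to be pressed
- tape_roll: bystander between the docks: roll of paper tape, 80 mm across, 38 high; origin at centre of underside
- spray_can: bystander between and behind the docks: steel can, 52 mm across, 125 high; origin at centre of underside
- socket: bystander between the docks' trays: steel wrench socket, 32 mm across, 42 high; origin at centre of underside
- jar: bystander, left: glass jar with steel cap, 66 mm across, 85 high; origin at centre of underside
- wrench: bystander, right: flat steel wrench 180 mm long, lying; origin under its middle
- bit_tray: bystander, behind right: grey tray 110 x 80 x 30 mm with two dividers; origin at centre of underside
- mug: bystander, behind left: white mug 76 mm across, 85 high; origin at centre of underside
Mind the look-alikes: they are no part of the job. Leave any pink look-alike of the dock_full alone. What is shaped like the dock_empty but yellow is not meant.

How it is judged (in metres and radians):
On the way, in this order (a step that is already met when the one before it is completed fails the run):
1. both release buttons are fully down together under the fingertips while the pack is still on its way (value of joint each of release_left, release_right above 0.0055 m and contact force between the fingers and release_left above 0.5 N and contact force between the fingers and release_right above 0.5 N and value of joint pack below 0.03 m), for 0.2 s.
2. both buttons are still held down when the pack is all the way out (value of joint each of release_left, release_right above 0.0055 m and contact force between the fingers and release_left above 0.5 N and contact force between the fingers and release_right above 0.5 N and value of joint pack above 0.036 m), for 0.1 s.
At the end, for the whole second after the job is handed in: The pack is at least 36 mm of its 40 mm out, both release buttons are up again (within 2 mm) as are the empty dock's, and each bystander is within 20 mm of where it stood (value of joint pack above 0.036 m and value of joint each of release_left, release_right, spare_left, spare_right below 0.002 m and distance of each of tape_roll, spray_can, socket, jar, wrench, bit_tray, mug from where it was at the start of the episode below 0.02 m); the robot touches nothing.
It fails at once if the robot touches the battery pack with more than 1 N (contact force between any of the fingers, the arm and pack above 1 N).
It fails at once if a button of the empty dock is pressed more than 3 mm (value of joint any of spare_left, spare_right above 0.003 m).
It fails at once if a bystander is moved or lifted by more than 20 mm (distance of any of tape_roll, spray_can, socket, jar, wrench, bit_tray, mug from where it was at the start of the episode above 0.02 m).
It also fails if it takes over 43 s, if anything falls off the work surface, if the arm or the gripper's body presses on something with over 40 N, if the wrist force passes 120 N, or if a joint passes its speed limit or range.

## Robot

A 6-joint arm with a two-finger parallel gripper is mounted at the origin on the work surface. World frame = base frame: x ahead of the robot, y to its left, z up, the work surface at z = 0. Lengths are in m, angles in degrees, forces in N, time in s.
With the tool pointing down it reaches from about 0.3 to 0.75 m from the base axis. Payload 8.5 kg.
Tool frame: the origin (TCP) lies midway between the tips of the shut fingers; the grasp point (between the pads) lies 19 mm behind it; z points along the fingers, y is the direction in which the jaws open and shut (so a half turn about z gives the same grasp; the last joint's range is limited). The gripper opens to 85 mm and grips with 20 to 120 N. Pads are 22 mm wide; open, the fingers measure 114 mm over their backs; the gripper's body (76 mm by 85 mm) begins 54 mm behind the grasp point. The pads swing forward as they close: fully open they stand 13 mm farther back than shut.
Start: joints at [-78.398, 21.807, 74.336, -0, 83.858, -12.336], TCP at [0.223, -0.503, 0.231] pointing down, gripper open.
Joint ranges: [-178.18, 178.18], [-50.72, 133.34], [12.68, 142.11], [-81.47, 261.47], [9.98, 163.14], [-165.26, 165.26]. Speed limits (degrees/s): [136.94, 136.94, 180, 180, 180, 180].

## Interface

Orientations are given as a 3x3 rotation matrix whose columns are the frame's x, y, z axes.
In Python, from rig import status, eyes, env gives the robot as it stands. The module is installed in compiled form; this text tells all that it offers.
- The arm moves only by the tool play_rows, never from a script. Its argument "targets" is text: rows parted by semicolons, each of 5 numbers parted by spaces: the shift along the tool's x, y, z in m, then the turn about the tool's z in rad, then the closure, from 0 (fully open) to 1 (shut). A call has 1 to 5 rows; each row is the pose to reach, as a shift and turn from the pose commanded when the call began, along the tool's axes at that moment; what a row does not reach only later rows make up. A row lasts 1/10 s, in which the tool goes at most 50 mm and 8.59 degrees, less where a joint would pass 70% of its speed; a pose out of reach is approached as far as the arm can. A call with a gripper value outside its range is refused whole. The fingers move at their own pace and stop on an object; "force" is the grip in N (left out, the last holds). Time passes only in rows, so rows that repeat a pose let the fingers close. It gives the time, the measured TCP pose, the force and the opening at its end, in the units of the state.
- status.observe(): the state, without advancing time (a new reading comes with each control period).
- eyes.get_image(name): name is "scene" or "top" or "wrist"; returns a dict with "pixels" (400x640x3 uint8, red, green, blue), "range_z" (400x640 float32, m along the optical axis (not along the pixel's ray), 0 where there is no reading), "mtx" (3x3 intrinsics, pixels), "k1" (the pictures are not rectified: a ray, as slopes to the right and down, at radius r is drawn at 1 + k1 r^2 times it, then the intrinsics apply), "world_to_cam" (4x4, takes a point from world to camera coordinates); the wrist camera has in their place "T_tool_cam" (4x4, takes a point from camera to tool coordinates, whose origin is the TCP and whose axes are the flange's). Camera axes: x right, y up, looking along -z (the intrinsics and any distortion apply to the point x, -y, -z); pixel columns grow to the right and rows downward; lengths in m; the calibration is good to about 2 mm. A picture is of the moment at which its call begins: read the wrist's pose just before it.
- env.close_job(): hands the job in, once; it reports no verdict.
The state is a dict: "time_s": time; "q": joint angles; "qvel": joint speeds; "joint_efforts": joint torques, N m; "position": TCP position; "tool_rot": TCP orientation; "ft_force": force on the tool from outside, world axes, zero at the start; "wrist_torque": the same for the moment, N m; "grip_width": finger opening in m.
Only numpy, scipy, OpenCV 4.12 (cv2) and the standard library are available. Lean on these libraries where they do the work, as an engineer would, in place of code of your own. Each camera call takes 0.05 s, during which the arm holds its last target.

## Working session

There is one attempt and no reset: what is moved stays moved. The work goes in short steps, Python scripts to look and compute and a tool call to move; the robot and the scene stay as the last step left them, time stands still between calls to the robot, and variables do not carry over. Pictures are saved under pics/ and viewed, and the job is handed in when it is done.

Besides the shell and the picture viewer there is one more tool, called after "Call:" by a JSON object that holds its "name" and its "arguments". play_rows: Moves the arm, as the interface text tells. Its arguments: {"type":"object","properties":{"targets":{"type":"string"},"force":{"type":"number"}},"required":["targets"]}

```bash
mkdir -p pics; ls
python3 - <<'E'
from rig import status, eyes, env
import cv2,numpy as np
s=status.observe();print({k:np.round(v,4).tolist() for k,v in s.items()})
for n in("scene","top"):
    d=eyes.get_image(n);np.savez(f"{n}0.npz",**d);cv2.imwrite(f"pics/{n}0.png",d["pixels"][:,:,::-1]);print(n,d["mtx"],d["k1"],d["world_to_cam"])
E
```

```text
pics
{'time_s': 0.0, 'q': [-78.3984, 21.8425, 74.3834, -0.0008, 83.8585, -12.3351], 'qvel': [-0.0357, -0.0268, 0.0817, 0.1088, 0.0375, -0.0811], 'joint_efforts': [0.0, -44.8464, -23.128, -0.0002, 0.0047, -0.0], 'position': [0.2231, -0.5024, 0.2307], 'tool_rot': [[0.914, 0.4057, -0.0003], [0.4057, -0.914, 0.0014], [0.0003, -0.0014, -1.0]], 'ft_force': [0.7072, -0.3706, 0.7139], 'wrist_torque': [-0.0214, -0.0528, -0.0403], 'grip_width': 0.0853}
scene [[374.68717955   0.         317.92598813]
 [  0.         374.68717955 207.28726137]
 [  0.           0.           1.        ]] -0.008547634002198927 [[-0.18036814  0.98353858  0.01091749  0.0785158 ]
 [-0.78283096 -0.1502635   0.60381833  0.33240643]
 [ 0.59551912  0.10036304  0.7970472  -1.5346003 ]
 [ 0.          0.          0.          1.        ]]
top [[421.93078622   0.         323.54519899]
 [  0.         421.93078622 200.96354149]
 [  0.           0.           1.        ]] -0.009627563338335619 [[ 5.35142817e-03 -9.99867968e-01 -1.53430581e-02 -6.80617116e-04]
 [ 9.93864418e-01  3.62296039e-03  1.10545889e-01 -5.01392365e-01]
 [-1.10475706e-01 -1.58404979e-02  9.93752583e-01 -1.27863264e+00]
 [ 0.00000000e+00  0.00000000e+00  0.00000000e+00  1.00000000e+00]]
```

View pics/scene0.png

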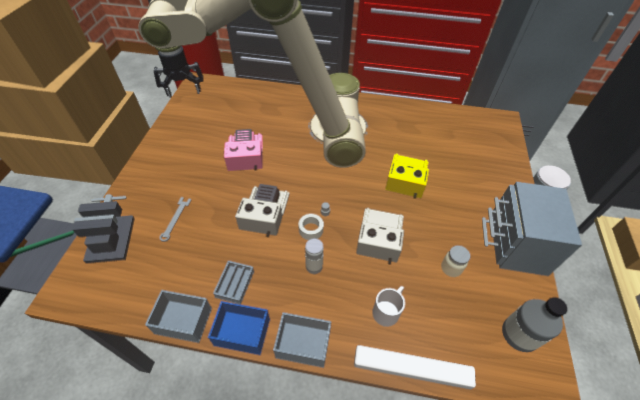

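View pics/top0.png

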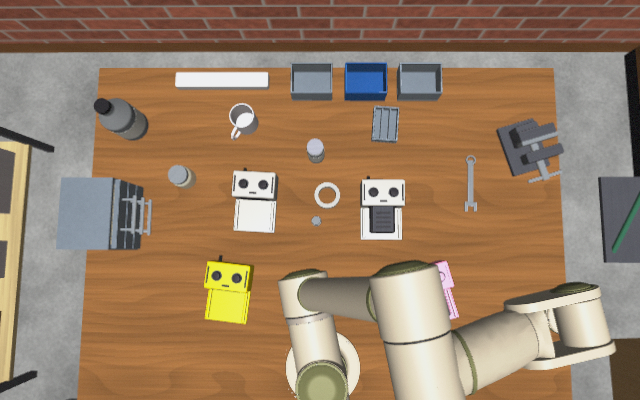

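Candidates for dock_full (top view):
- Light grey dock at (382,208), with a dark pack in its tray.
- Light grey dock at (255,200), with an empty tray.
- Yellow dock at (228,290), excluded by colour.
- Pink dock at (440,290), which has a pack but is excluded by colour.

I choose the grey one at (382,208) and will check it in a close crop.

```bash
cat > h.py <<'E'
import numpy as np,cv2
def load(n): return dict(np.load(n))
def ray(d,u,v):
    K=d["mtx"];k=float(d["k1"])
    p=cv2.undistortPoints(np.array([[[u,v]]],float),K,np.array([k,0,0,0.]))[0,0]
    T=d["world_to_cam"];R=T[:3,:3];c=-R.T@T[:3,3]
    return c,R.T@np.array([p[0],-p[1],-1])
def onz(d,u,v,z):
    c,r=ray(d,u,v);return c+r*(z-c[2])/r[2]
E
python3 - <<'E'
from h import *
t=load("top0.npz");s=load("scene0.npz")
a=t["pixels"][165:250,345:420];b=s["pixels"][175:245,225:300]
o=[cv2.resize(x[:,:,::-1],(390,390),interpolation=cv2.INTER_CUBIC) for x in(a,b)]
cv2.imwrite("pics/crop0.png",np.hstack(o))
for d,(x0,y0,x1,y1),nm in((t,(350,170,415,208),"topF"),(t,(230,165,280,200),"topE"),(s,(235,195,285,240),"scF"),(s,(355,210,410,250),"scE")):
    g=d["pixels"][y0:y1,x0:x1].max(2)
    n,l,st,c=cv2.connectedComponentsWithStats((g<90).astype(np.uint8))
    for i in range(1,n):
        if st[i,4]>8:
            # weighted centroid
            m=cv2.dilate((l==i).astype(np.uint8),np.ones((3,3)))
            w=m*np.clip(200-g.astype(float),0,None);yy,xx=np.mgrid[:g.shape[0],:g.shape[1]]
            u=(w*xx).sum()/w.sum()+x0;v=(w*yy).sum()/w.sum()+y0
            print(nm,st[i].tolist(),round(u,2),round(v,2),np.round(onz(d,u,v,.087),4),d["range_z"][int(round(v)),int(round(u))])
E
```

```text
topF [10, 12, 29, 26, 79] 367.76 200.15 [ 0.4977 -0.1298  0.087 ] 1.2546902
topF [52, 15, 1, 11, 11] 402.23 190.16 [ 0.5278 -0.2318  0.087 ] 1.258605
topF [19, 18, 9, 9, 59] 373.07 191.67 [ 0.523  -0.1457  0.087 ] 1.2516462
topF [40, 18, 8, 9, 57] 393.25 191.72 [ 0.523  -0.2053  0.087 ] 1.2525889
topF [41, 36, 10, 2, 13] 395.35 206.28 [ 0.4798 -0.2109  0.087 ] 1.2796254
topE [6, 10, 42, 25, 121] 264.21 192.7 [0.5189 0.1769 0.087 ] 1.2649752
topE [9, 14, 9, 9, 58] 243.0 183.18 [0.5472 0.2409 0.087 ] 1.2566583
topE [29, 16, 9, 8, 59] 262.8 184.27 [0.5441 0.1817 0.087 ] 1.2552586
scF [22, 1, 14, 3, 25] 263.55 196.96 [ 0.4821 -0.1688  0.087 ] 1.2276798
scF [37, 0, 7, 7, 34] 274.87 198.14 [ 0.4799 -0.1321  0.087 ] 1.2458955
scF [10, 9, 8, 7, 42] 248.58 207.21 [ 0.5305 -0.2037  0.087 ] 1.169997
scF [29, 12, 7, 7, 39] 266.96 210.15 [ 0.5308 -0.1444  0.087 ] 1.165762
scF [40, 17, 7, 21, 55] 277.87 221.85 [ 0.5675 -0.1004  0.087 ] 1.2005337
scF [31, 36, 5, 6, 20] 267.98 232.82 [ 0.6116 -0.1195  0.087 ] 1.1889733
scE [13, 19, 8, 7, 44] 371.36 232.38 [0.5523 0.1826 0.087 ] 1.1243902
scE [33, 23, 7, 7, 43] 391.09 236.42 [0.5556 0.2416 0.087 ] 1.1106687
```

View pics/crop0.png

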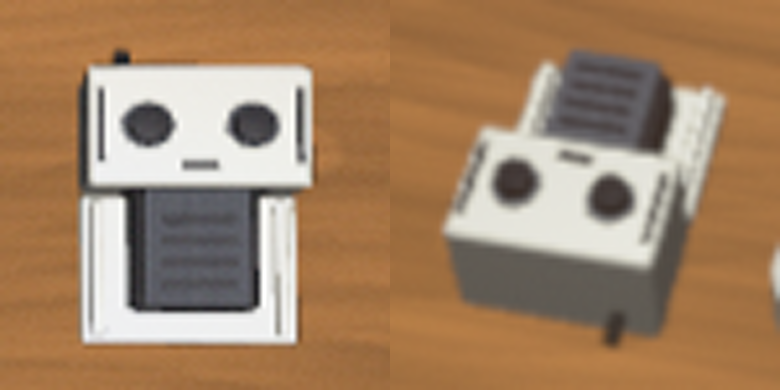

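The crop confirms it: the grey dock at top (382,208) has the dark pack in its tray. Its buttons are at (373,192) and (393,192), spaced 59.6 mm (60 expected), and its yaw is about 0. Next I move above it and turn the jaws along the button line.

Call:
{"name": "play_rows", "arguments": {"targets": "0.04 -0.018 0 0.1 0.3; 0.08 -0.036 0 0.2 0.46; 0.12 -0.054 0 0.3 0.46; 0.16 -0.072 0 0.418 0.46; 0.2 -0.09 0 0.418 0.46"}}

```text
time_s: 0.6
position: [0.3703, -0.3377, 0.2311]
tool_rot: [[1.0, -0.004, -0.0], [-0.004, -1.0, 0.0], [-0.0, -0.0, -1.0]]
ft_force: [0.4, -1.6, 0.2]
grip_width: 0.0463
```

Run:
```python
from rig import status
import numpy as np
s=status.observe();print({k:np.round(s[k],4).tolist() for k in("time_s","position","tool_rot","ft_force","grip_width")})
```

```text
{'time_s': 0.6, 'position': [0.3703, -0.3377, 0.2311], 'tool_rot': [[1.0, -0.0038, -0.0003], [-0.0038, -1.0, 0.0005], [-0.0003, -0.0005, -1.0]], 'ft_force': [0.355, -1.6018, 0.2424], 'grip_width': 0.0463}
```

Call:
{"name": "play_rows", "arguments": {"targets": "0.032 -0.033 0 0 0.46; 0.064 -0.066 0 0 0.46; 0.096 -0.099 0 0 0.46; 0.128 -0.132 0 0 0.46; 0.156 -0.163 0 0 0.46"}}

```text
time_s: 1.1
position: [0.5266, -0.1744, 0.231]
tool_rot: [[1.0, 0.0, -0.0], [0.0, -1.0, 0.0], [-0.0, -0.0, -1.0]]
ft_force: [-0.1, -1.0, 0.3]
grip_width: 0.0466
```

Call:
{"name": "play_rows", "arguments": {"targets": "0 0 0 0 0.46; 0 0 0 0 0.46"}}

```text
time_s: 1.3
position: [0.5256, -0.1756, 0.2308]
tool_rot: [[1.0, 0.002, -0.001], [0.002, -1.0, 0.0], [-0.001, -0.0, -1.0]]
ft_force: [-0.5, -1.1, -0.3]
grip_width: 0.0462
```

Run:
```python
from rig import status,eyes
import numpy as np,cv2
s=status.observe();print({k:np.round(s[k],4).tolist() for k in("time_s","position","tool_rot","ft_force","grip_width")})
d=eyes.get_image("wrist");np.savez("w1.npz",pos=s["position"],rot=s["tool_rot"],**d);cv2.imwrite("pics/w1.png",d["pixels"][:,:,::-1]);print(d["mtx"],d["k1"],d["T_tool_cam"])
```

```text
{'time_s': 1.3, 'position': [0.5256, -0.1756, 0.2308], 'tool_rot': [[1.0, 0.0016, -0.001], [0.0016, -1.0, 0.0003], [-0.001, -0.0003, -1.0]], 'ft_force': [-0.5472, -1.1076, -0.3126], 'grip_width': 0.0462}
[[333.6568951    0.         316.91772303]
 [  0.         333.6568951  205.42117351]
 [  0.           0.           1.        ]] -0.07186771972623408 [[ 5.57828592e-04  9.54311572e-01  2.98812837e-01  7.58162298e-02]
 [ 9.99999828e-01 -5.86214273e-04  5.36311658e-06  2.78437648e-04]
 [ 1.80286434e-04  2.98812783e-01 -9.54311735e-01 -1.42972857e-01]
 [ 0.00000000e+00  0.00000000e+00  0.00000000e+00  1.00000000e+00]]
```

View pics/w1.png

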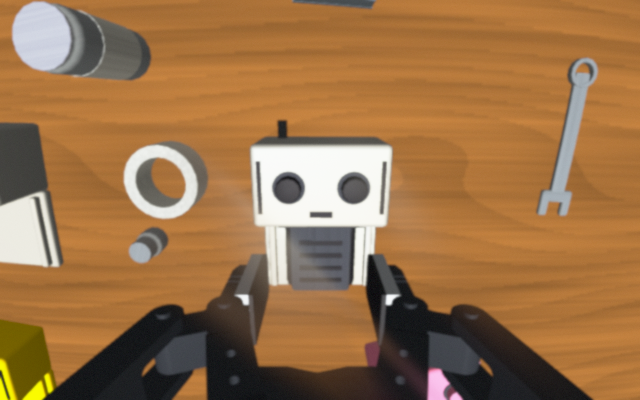

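The wrist view shows the buttons at (288,187) and (354,187), the pack below at (320,258), and the fingertips near (252,275) and (380,275). I'll measure the buttons from this view.

Run:
```python
from h import *
d=load("w1.npz");T=np.eye(4);T[:3,:3]=d["rot"];T[:3,3]=d["pos"]
d["world_to_cam"]=np.linalg.inv(T@d["T_tool_cam"])
im=d["pixels"][165:235,245:400]
cv2.imwrite("pics/w1c.png",cv2.resize(im[:,:,::-1],None,fx=5,fy=5,interpolation=cv2.INTER_CUBIC))
g=im.max(2)
n,l,st,c=cv2.connectedComponentsWithStats((g<110).astype(np.uint8))
P=[]
for i in range(1,n):
    if st[i,4]>500 and st[i,4]<1500 and st[i,1]<40:
        u,v=c[i]+[245,165];p=onz(d,u,v,.087);P.append(p)
        rz=d["range_z"][int(v),int(u)]; cc,r=ray(d,u,v)
        print(st[i],u,v,np.round(p,4),"depth pt",np.round(cc+r*rz,4))
if len(P)==2: print((P[0]+P[1])/2,np.linalg.norm(P[0]-P[1]),P[0]-P[1])
```

```text
[ 29   9  30  29 677] 288.0605612998523 187.92466765140324 [ 0.5277 -0.1503  0.087 ] depth pt [ 0.5278 -0.1503  0.0875]
[ 94  10  30  28 645] 353.2697674418605 188.49767441860465 [ 0.5273 -0.2081  0.087 ] depth pt [ 0.5274 -0.2081  0.0876]
[ 0.52747232 -0.17919122  0.087     ] 0.0578548552325986 [0.00038618 0.05785357 0.        ]
```

View pics/w1c.png

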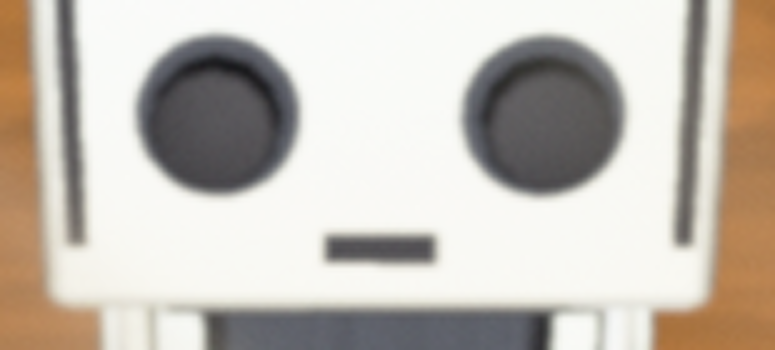

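The top faces are about 60 mm apart and at a depth height of 87.5 mm, both as expected. Their midpoint is near (0.526, −0.180). The top view gave y of −0.1755, so I'll descend part-way and re-check the buttons against the fingertips directly.

Call:
{"name": "play_rows", "arguments": {"targets": "0 0.004 0.03 0 0.46; 0 0.004 0.065 0 0.46; 0 0.004 0.1 0 0.46; 0 0.004 0.115 0 0.46; 0 0.004 0.115 0 0.46"}}

```text
time_s: 1.85
position: [0.5238, -0.1809, 0.1143]
tool_rot: [[1.0, -0.002, -0.004], [-0.002, -1.0, 0.002], [-0.004, -0.002, -1.0]]
ft_force: [-0.5, 0.7, 0.4]
grip_width: 0.046
```

Run:
```python
from rig import status,eyes
import numpy as np,cv2
s=status.observe();print({k:np.round(s[k],4).tolist() for k in("time_s","position","tool_rot","ft_force","grip_width")})
d=eyes.get_image("wrist");np.savez("w2.npz",pos=s["position"],rot=s["tool_rot"],**d);cv2.imwrite("pics/w2.png",d["pixels"][:,:,::-1])
for n in("scene","top"):
    d=eyes.get_image(n);np.savez(f"{n}2.npz",**d)
    x=d["pixels"][165:265,200:330] if n=="scene" else d["pixels"][150:250,330:430]
    cv2.imwrite(f"pics/{n}2.png",cv2.resize(x[:,:,::-1],None,fx=5,fy=5,interpolation=cv2.INTER_CUBIC))
```

```text
{'time_s': 1.85, 'position': [0.5238, -0.1809, 0.1143], 'tool_rot': [[1.0, -0.0023, -0.0041], [-0.0023, -1.0, 0.0024], [-0.0041, -0.0024, -1.0]], 'ft_force': [-0.463, 0.7447, 0.4151], 'grip_width': 0.046}
```

View pics/w2.png

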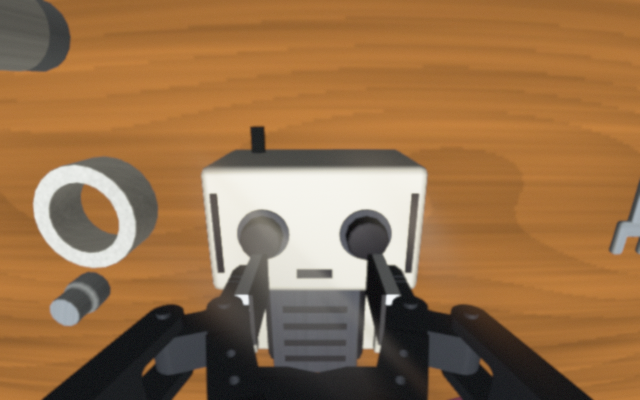

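View pics/scene2.png

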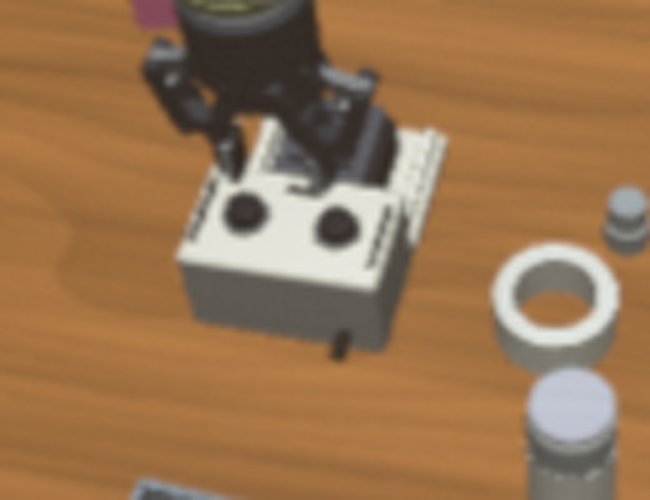

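The wrist view shows button faces near (263,234) and (368,235), with the fingertip pair centred at u≈316. The scene crop shows the tips above the block, in front of the buttons in image terms. Now the offset in the tool frame.

Run:
```python
from h import *
d=load("w2.npz")
im=d["pixels"][200:310,225:405]
cv2.imwrite("pics/w2c.png",cv2.resize(im[:,:,::-1],None,fx=4.4,fy=4.4,interpolation=cv2.INTER_CUBIC))
T=np.eye(4);T[:3,:3]=d["rot"];T[:3,3]=d["pos"]
e=dict(d);e["world_to_cam"]=np.linalg.inv(d["T_tool_cam"])
for (u,v) in((263,234),(368,235)):
    c,r=ray(e,u,v);rz=np.median(d["range_z"][v-3:v+4,u-3:u+4]);p=c+r*rz;print("tool",np.round(p,4),"world",np.round(T[:3,:3]@p+T[:3,3],4))
# project a fingertip guess
for z in(-.008,-.004,0): 
  for y in(-.03,.03):
    p=e["world_to_cam"]@[0,y,z,1];a=np.array([p[0],-p[1]])/-p[2];a*=1+d["k1"]*(a@a);print(z,y,np.round(d["mtx"][:2,:2]@a+d["mtx"][:2,2],1))
```

```text
tool [ 0.0062 -0.0293  0.0268] world [ 0.53   -0.1516  0.0876]
tool [0.0056 0.0284 0.027 ] world [ 0.5292 -0.2093  0.0873]
-0.008 -0.03 [250.6 275.5]
-0.008 0.03 [382.  275.6]
-0.004 -0.03 [252.2 271.3]
-0.004 0.03 [380.4 271.3]
0 -0.03 [253.7 267.2]
0 0.03 [378.9 267.3]
```

View pics/w2c.png

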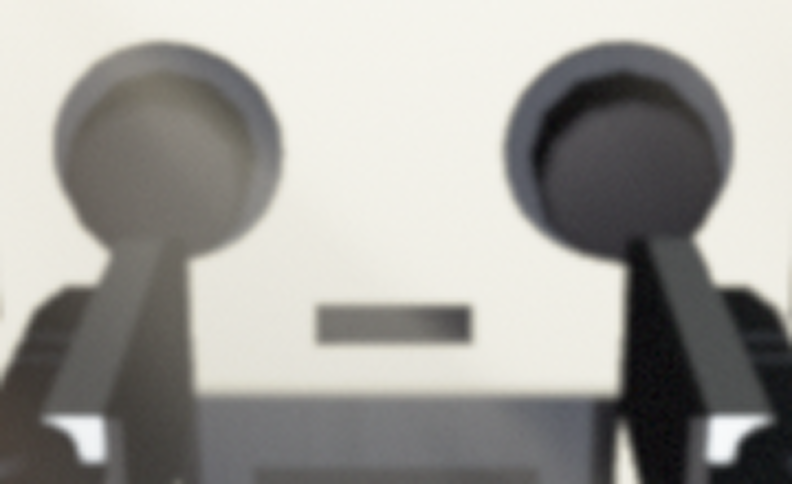

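View pics/top2.png

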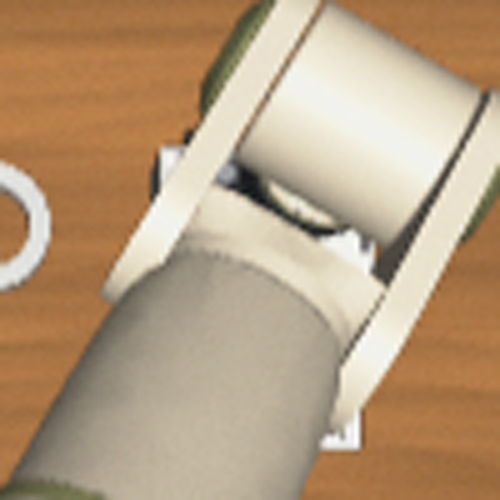

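The tips' end faces sit about 5 mm behind the TCP and about 25 mm out to each side, and the buttons are 4 mm further along tool x. I'll open slightly, shift, and descend to just above the buttons.

Call:
{"name": "play_rows", "arguments": {"targets": "0.004 0 0.005 0 0.39; 0.004 0 0.015 0 0.39; 0.004 0 0.024 0 0.39; 0.004 0 0.024 0 0.39; 0.004 0 0.024 0 0.39"}}

```text
time_s: 2.5
position: [0.5294, -0.1802, 0.092]
tool_rot: [[1.0, -0.0, -0.001], [-0.0, -1.0, 0.0], [-0.001, -0.0, -1.0]]
ft_force: [0.2, -0.1, 0.6]
grip_width: 0.0522
```

Run:
```python
from rig import status,eyes
import numpy as np,cv2
s=status.observe();print({k:np.round(s[k],4).tolist() for k in("time_s","position","tool_rot","ft_force","grip_width")})
d=eyes.get_image("wrist");np.savez("w3.npz",pos=s["position"],rot=s["tool_rot"],**d)
a=d["pixels"][200:320,225:405]
b=eyes.get_image("scene")["pixels"][180:240,230:320]
cv2.imwrite("pics/c3.png",np.vstack([cv2.resize(x[:,:,::-1],(450,300),interpolation=cv2.INTER_CUBIC) for x in(a,b)]))
```

```text
{'time_s': 2.5, 'position': [0.5294, -0.1802, 0.092], 'tool_rot': [[1.0, -0.0001, -0.0006], [-0.0001, -1.0, 0.0004], [-0.0006, -0.0004, -1.0]], 'ft_force': [0.207, -0.0766, 0.6394], 'grip_width': 0.0522}
```

View pics/c3.png

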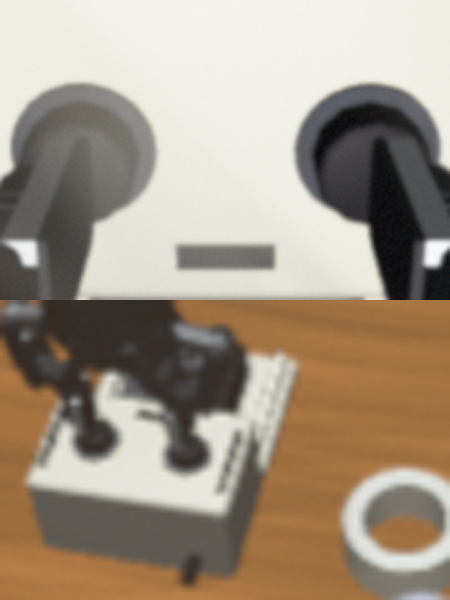

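Both fingertips hang right over their buttons (wrist crop (75,150) and (385,150)), evenly on each side. Now I press in small steps while watching the force.

Call:
{"name": "play_rows", "arguments": {"targets": "0 0 0.005 0 0.39; 0 0 0.009 0 0.39; 0 0 0.011 0 0.39; 0 0 0.011 0 0.39"}}

```text
time_s: 3.0
position: [0.5295, -0.1803, 0.0814]
tool_rot: [[1.0, -0.0, 0.0], [-0.0, -1.0, -0.0], [0.0, 0.0, -1.0]]
ft_force: [-0.0, -0.0, 3.3]
grip_width: 0.052
```

Call:
{"name": "play_rows", "arguments": {"targets": "0 0 0.004 0 0.39; 0 0 0.0075 0 0.39; 0 0 0.009 0 0.39; 0 0 0.009 0 0.39"}}

```text
time_s: 3.4
position: [0.5296, -0.1804, 0.0763]
tool_rot: [[1.0, 0.0, 0.003], [0.0, -1.0, -0.002], [0.003, 0.002, -1.0]]
ft_force: [-12.0, 5.9, 39.1]
grip_width: 0.0521
```

Run:
```python
from rig import status,eyes
import numpy as np,cv2
s=status.observe();print({k:np.round(s[k],4).tolist() for k in("time_s","position","ft_force","wrist_torque","grip_width")})
d=eyes.get_image("wrist")
a=d["pixels"][200:320,225:405]
b=eyes.get_image("scene")["pixels"][170:230,230:320]
cv2.imwrite("pics/c4.png",np.vstack([cv2.resize(x[:,:,::-1],(450,300),interpolation=cv2.INTER_CUBIC) for x in(a,b)]))
```

```text
{'time_s': 3.4, 'position': [0.5296, -0.1804, 0.0763], 'ft_force': [-12.0348, 5.938, 39.0877], 'wrist_torque': [1.0313, 2.0298, -0.0516], 'grip_width': 0.0521}
```

Call:
{"name": "play_rows", "arguments": {"targets": "0 0 0 0 0.39; 0 0 0 0 0.39; 0 0 0 0 0.39; 0 0 0 0 0.39; 0 0 0 0 0.39"}}

```text
time_s: 4.0
position: [0.5297, -0.1804, 0.0762]
tool_rot: [[1.0, 0.0, 0.003], [0.0, -1.0, -0.002], [0.003, 0.002, -1.0]]
ft_force: [-11.3, 5.5, 37.8]
grip_width: 0.0521
```

View pics/c4.png

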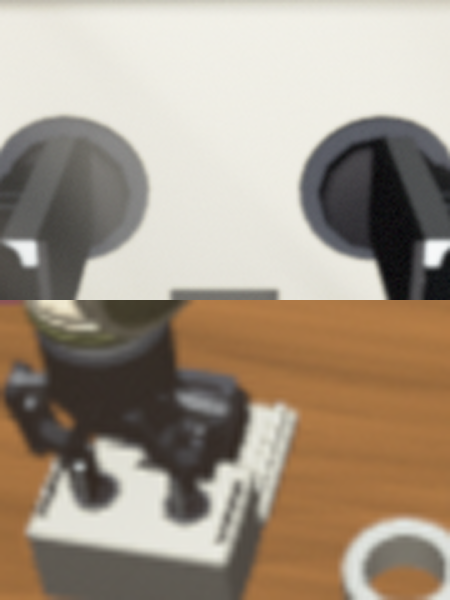

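Both buttons look sunk evenly, with the tips on their faces. I'll keep holding and watch the pack.

Call:
{"name": "play_rows", "arguments": {"targets": "0 0 0 0 0.39; 0 0 0 0 0.39; 0 0 0 0 0.39; 0 0 0 0 0.39; 0 0 0 0 0.39"}}

```text
time_s: 4.5
position: [0.5297, -0.1804, 0.0763]
tool_rot: [[1.0, 0.0, 0.003], [0.0, -1.0, -0.002], [0.003, 0.002, -1.0]]
ft_force: [-11.5, 4.8, 37.2]
grip_width: 0.0522
```

Call:
{"name": "play_rows", "arguments": {"targets": "0 0 0 0 0.39; 0 0 0 0 0.39; 0 0 0 0 0.39; 0 0 0 0 0.39; 0 0 0 0 0.39"}}

```text
time_s: 5.0
position: [0.5296, -0.1804, 0.0763]
tool_rot: [[1.0, 0.0, 0.003], [0.0, -1.0, -0.002], [0.003, 0.002, -1.0]]
ft_force: [-11.9, 4.3, 38.7]
grip_width: 0.0523
```

Run:
```python
from rig import status,eyes
import numpy as np,cv2
d=eyes.get_image("wrist");a=d["pixels"]
b=eyes.get_image("scene")["pixels"][150:235,220:310]
c=eyes.get_image("top")["pixels"][160:260,335:425]
cv2.imwrite("pics/c5.png",np.vstack([cv2.resize(a[:,:,::-1],(480,300)),np.hstack([cv2.resize(x[:,:,::-1],(240,260),interpolation=cv2.INTER_CUBIC) for x in(b,c)])]))
```

```text
(no output)
```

View pics/c5.png

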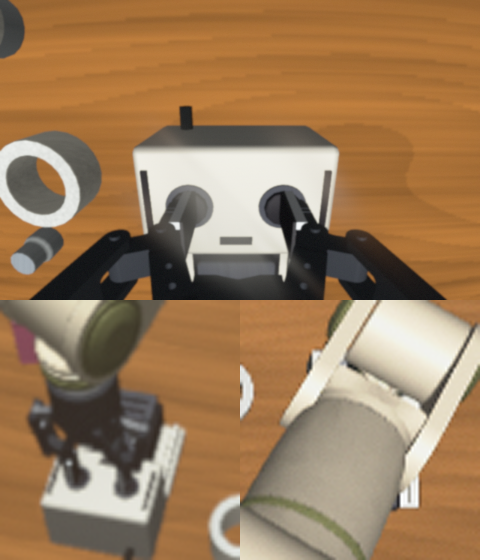

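At wrist-picture (235,268) a grey band is appearing between the block and the pack, so the pack is sliding out. I'll hold on for several more seconds.

Call:
{"name": "play_rows", "arguments": {"targets": "0 0 0 0 0.39; 0 0 0 0 0.39; 0 0 0 0 0.39; 0 0 0 0 0.39; 0 0 0 0 0.39"}}

```text
time_s: 5.65
position: [0.5297, -0.1804, 0.0763]
tool_rot: [[1.0, 0.0, 0.003], [0.0, -1.0, -0.002], [0.003, 0.002, -1.0]]
ft_force: [-11.9, 4.9, 37.8]
grip_width: 0.0519
```

Call:
{"name": "play_rows", "arguments": {"targets": "0 0 0 0 0.39; 0 0 0 0 0.39; 0 0 0 0 0.39; 0 0 0 0 0.39; 0 0 0 0 0.39"}}

```text
time_s: 6.15
position: [0.5296, -0.1804, 0.0762]
tool_rot: [[1.0, 0.0, 0.003], [0.0, -1.0, -0.002], [0.003, 0.002, -1.0]]
ft_force: [-10.9, 5.2, 36.8]
grip_width: 0.0521
```

Call:
{"name": "play_rows", "arguments": {"targets": "0 0 0 0 0.39; 0 0 0 0 0.39; 0 0 0 0 0.39; 0 0 0 0 0.39; 0 0 0 0 0.39"}}

```text
time_s: 6.65
position: [0.5297, -0.1804, 0.0763]
tool_rot: [[1.0, 0.0, 0.003], [0.0, -1.0, -0.002], [0.003, 0.002, -1.0]]
ft_force: [-11.8, 5.0, 37.4]
grip_width: 0.0523
```

Call:
{"name": "play_rows", "arguments": {"targets": "0 0 0 0 0.39; 0 0 0 0 0.39; 0 0 0 0 0.39; 0 0 0 0 0.39; 0 0 0 0 0.39"}}

```text
time_s: 7.15
position: [0.5297, -0.1804, 0.0763]
tool_rot: [[1.0, 0.0, 0.003], [0.0, -1.0, -0.002], [0.003, 0.002, -1.0]]
ft_force: [-11.6, 5.5, 36.9]
grip_width: 0.0521
```

Call:
{"name": "play_rows", "arguments": {"targets": "0 0 0 0 0.39; 0 0 0 0 0.39; 0 0 0 0 0.39; 0 0 0 0 0.39; 0 0 0 0 0.39"}}

```text
time_s: 7.65
position: [0.5297, -0.1804, 0.0762]
tool_rot: [[1.0, 0.0, 0.003], [0.0, -1.0, -0.002], [0.003, 0.002, -1.0]]
ft_force: [-11.3, 5.6, 37.6]
grip_width: 0.0522
```

Call:
{"name": "play_rows", "arguments": {"targets": "0 0 0 0 0.39; 0 0 0 0 0.39; 0 0 0 0 0.39; 0 0 0 0 0.39; 0 0 0 0 0.39"}}

```text
time_s: 8.15
position: [0.5297, -0.1804, 0.0763]
tool_rot: [[1.0, 0.0, 0.003], [0.0, -1.0, -0.002], [0.003, 0.002, -1.0]]
ft_force: [-12.8, 3.8, 36.9]
grip_width: 0.0522
```

Run:
```python
from rig import status,eyes
import numpy as np,cv2
d=eyes.get_image("wrist");a=d["pixels"][250:400,200:440]
print(status.observe()["time_s"])
r=d["range_z"];print([(v,round(float(r[v,320]),3)) for v in range(300,400,5)])
cv2.imwrite("pics/c6.png",cv2.resize(a[:,:,::-1],None,fx=3,fy=3,interpolation=cv2.INTER_CUBIC))
```

```text
8.2
[(300, 0.166), (305, 0.167), (310, 0.168), (315, 0.167), (320, 0.168), (325, 0.169), (330, 0.17), (335, 0.173), (340, 0.219), (345, 0.214), (350, 0.211), (355, 0.208), (360, 0.204), (365, 0.201), (370, 0.197), (375, 0.084), (380, 0.081), (385, 0.08), (390, 0.077), (395, 0.076)]
```

View pics/c6.png

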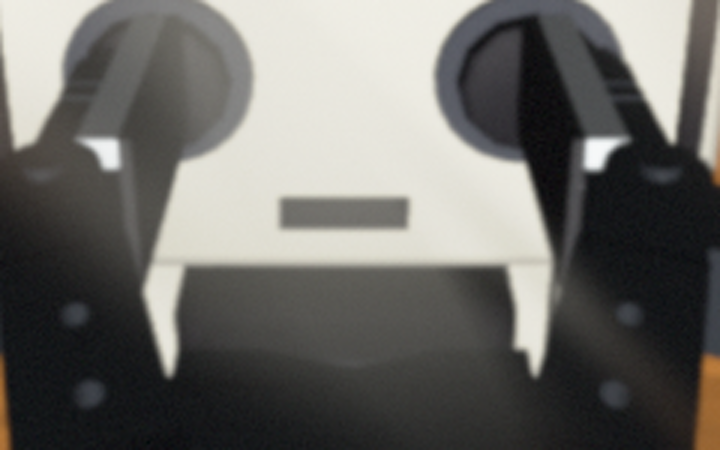

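Run:
```python
from rig import status,eyes
from h import *
s=status.observe();d=eyes.get_image("wrist");r=d["range_z"]
T=np.eye(4);T[:3,:3]=s["tool_rot"];T[:3,3]=s["position"]
d["world_to_cam"]=np.linalg.inv(T@d["T_tool_cam"])
for u in(290,320,350):
  for v in(325,335,342,350,360,370):
    c,q=ray(d,u,v);print(u,v,np.round(c+q*r[v,u],3))
e=eyes.get_image("scene");np.savez("s6.npz",**e)
cv2.imwrite("pics/s6.png",cv2.resize(e["pixels"][150:250,210:320][:,:,::-1],None,fx=6,fy=6,interpolation=cv2.INTER_CUBIC))
```

```text
290 325 [ 0.496 -0.167  0.076]
290 335 [ 0.49  -0.167  0.075]
290 342 [ 0.455 -0.163  0.039]
290 350 [ 0.454 -0.164  0.046]
290 360 [ 0.453 -0.164  0.053]
290 370 [ 0.538 -0.173  0.15 ]
320 325 [ 0.497 -0.182  0.077]
320 335 [ 0.49  -0.182  0.075]
320 342 [ 0.455 -0.183  0.039]
320 350 [ 0.454 -0.183  0.045]
320 360 [ 0.453 -0.183  0.053]
320 370 [ 0.451 -0.183  0.059]
350 325 [ 0.496 -0.198  0.076]
350 335 [ 0.49  -0.198  0.076]
350 342 [ 0.456 -0.202  0.04 ]
350 350 [ 0.455 -0.202  0.046]
350 360 [ 0.452 -0.201  0.053]
350 370 [ 0.54  -0.189  0.151]
```

View pics/s6.png

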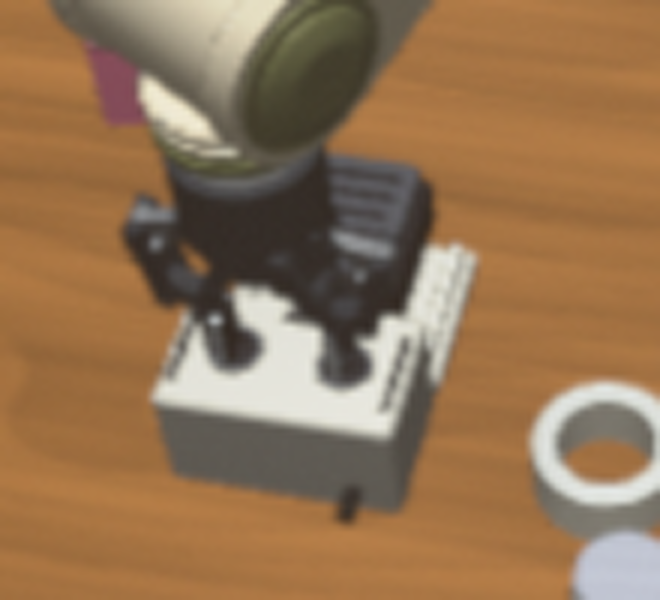

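The pack's rear face stands at x≈0.454 and the block's front face at about 0.488, so the gap is roughly 30–34 mm and the pack is fully out. In the scene crop it also reaches beyond the tray's end, at (375,190). Next I let go with a straight lift.

Call:
{"name": "play_rows", "arguments": {"targets": "0 0 -0.01 0 0.39; 0 0 -0.03 0 0.39; 0 0 -0.07 0 0.39; 0 0 -0.11 0 0.39; 0 0 -0.15 0 0.39"}}

```text
time_s: 8.8
position: [0.5292, -0.1801, 0.2236]
tool_rot: [[1.0, -0.0, -0.0], [-0.0, -1.0, 0.0], [-0.0, -0.0, -1.0]]
ft_force: [0.9, -0.3, -1.0]
grip_width: 0.0522
```

Call:
{"name": "play_rows", "arguments": {"targets": "-0.03 0.03 0 0 0.39; -0.06 0.06 0 0 0.39; -0.09 0.09 0 0 0.39; -0.12 0.12 0 0 0.39; -0.15 0.15 0 0 0.39"}}

```text
time_s: 9.3
position: [0.3781, -0.3311, 0.2221]
tool_rot: [[1.0, -0.0, -0.0], [-0.0, -1.0, 0.0], [-0.0, -0.0, -1.0]]
ft_force: [0.2, -1.5, 0.2]
grip_width: 0.0523
```

Call:
{"name": "play_rows", "arguments": {"targets": "-0.02 0.03 0 0 0.39; -0.04 0.06 0 0 0.39; -0.04 0.06 0 0 0.39; -0.04 0.06 0 0 0.39"}}

```text
time_s: 9.7
position: [0.3391, -0.3904, 0.2219]
tool_rot: [[1.0, -0.002, -0.0], [-0.002, -1.0, 0.001], [-0.0, -0.001, -1.0]]
ft_force: [0.2, 0.7, 0.5]
grip_width: 0.0522
```

Run:
```python
from rig import status,eyes
from h import *
s=status.observe();print({k:np.round(s[k],4).tolist() for k in("time_s","position","ft_force")})
o=[]
for n in("scene","top"):
    d=eyes.get_image(n);np.savez(f"{n}7.npz",**d);o.append(d["pixels"][:,:,::-1])
t=load("top7.npz")
for u,v in((373,191),(393,191),(243,183),(263,184),(382,184)):
    c,q=ray(t,u,v);print(u,v,np.round(c+q*t["range_z"][v,u],4))
for v in range(196,250,2):
    c,q=ray(t,382,v);print(v,np.round(c+q*t["range_z"][v,382],3)[[0,2]],end=" ")
cv2.imwrite("pics/f7.png",np.vstack([cv2.resize(x,(480,300)) for x in o]))
cv2.imwrite("pics/f7c.png",np.hstack([cv2.resize(x,(390,390),interpolation=cv2.INTER_CUBIC) for x in (o[1][165:255,340:425],o[0][170:250,225:305])]))
```

```text
{'time_s': 9.7, 'position': [0.3391, -0.3904, 0.2219], 'ft_force': [0.1697, 0.7026, 0.4899]}
373 191 [ 0.5254 -0.1458  0.0843]
393 191 [ 0.525  -0.2043  0.0884]
243 183 [0.5483 0.2416 0.0838]
263 184 [0.545  0.1811 0.0867]
382 184 [ 0.5475 -0.1735  0.077 ]
196 [0.512 0.071] 198 [0.506 0.073] 200 [0.5   0.074] 202 [0.494 0.073] 204 [0.488 0.076] 206 [0.485 0.047] 208 [0.48  0.027] 210 [0.474 0.023] 212 [0.468 0.023] 214 [0.462 0.023] 216 [0.454 0.048] 218 [0.447 0.063] 220 [0.441 0.061] 222 [0.435 0.058] 224 [0.429 0.064] 226 [0.423 0.06 ] 228 [0.417 0.063] 230 [0.357 1.326] 232 [0.405 0.064] 234 [0.399 0.067] 236 [0.393 0.065] 238 [0.387 0.062] 240 [0.381 0.058] 242 [0.375 0.064] 244 [0.369 0.056] 246 [ 0.364 -0.002] 248 [ 0.358 -0.002]
```

View pics/f7.png

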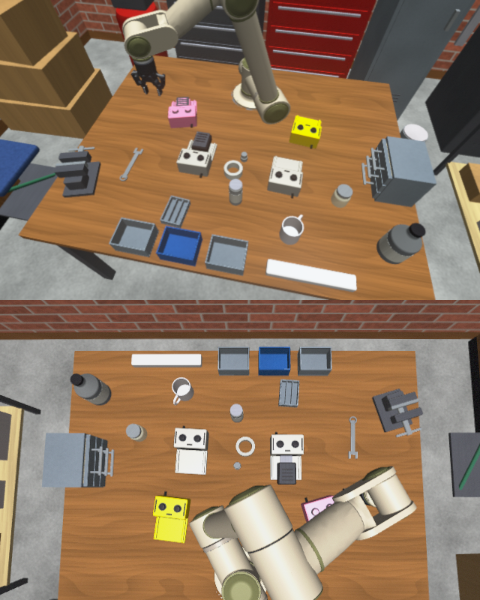

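View pics/f7c.png

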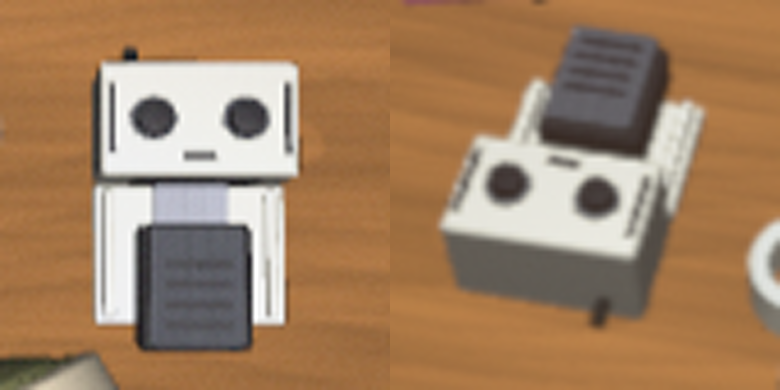

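The gap with the metal tongue shows between block and pack (top crop (190,200)). By depth the gap runs from x≈0.486 to 0.454, about 32 mm, against 30 expected. The buttons read 84–88 mm high (noise of a few mm), so they are up, and all bystanders look unmoved. The arm is clear.

```bash
python3 -c "
from rig import env
print(env.close_job())"
```

```text
the job is handed in; nothing more can be done
None
```

I pressed both release buttons on the grey dock holding the pack, one fingertip on each. I held them for about 4.8 s with roughly 37 N in total, then lifted straight off, moved clear and handed the job in at about 10 s. No verdict was reported.

**Last checks**
- **Pack:** the gap between pack and block measures about 32 mm (30 expected), with the metal tongue showing, so the pack is fully out.
- **Buttons:** all four (this dock's and the empty dock's) read 84–88 mm high against 87 mm when up. The depth noise is a few mm, so this does not strictly prove the 2 mm limit. The empty dock was never approached.
- **Bystanders:** they look unmoved in both views. I compared them by eye and did not measure them.
- **Arm:** it is clear of everything, with wrist force near 0.

**Disagreements**
- **Button position:** the fixed cameras put the button midpoint about 5 mm off the wrist camera in y. I went by the wrist view, and the fingertips sat evenly on both buttons.
- **Side force:** about 12 N of sideways force showed while holding, and the tips did not visibly slip.

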